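# Shut the tip-out bin and draw the hardware tray up to the bench stop

### The job

The open tip-out bin at the back hangs over the tray of small hardware: push the bin back until it drops fully shut. Then reach behind the far wall of the tray, hook it with the fingertips and drag the tray along the bench, without lifting or tipping it, until its front rests flat against both rubber bumpers of the wooden bench stop, about centred on the stop. Do not ram the stop, and leave the jar and the tape measure beside the tray where they stand; let go of the tray and keep the bin shut.

Things in the scene. Friction and masses are not known exactly. Their poses are not given: they have to be found in the camera images.
- bin_unit: grey housing of the tip-out bin, fixed to the bench: 200 mm wide, 85 deep, 132 high. Origin: on the bench, middle of its lower front edge; x points into the unit (away from the robot), y along its width, z up. The tray stands in front of it, with a gap of 65 to 83 mm between the housing's front and the tray's far wall at the middle
- bin (a joint): hinge of the white tip-out bin (rad): 0 = shut, its front panel (182 mm wide, 94 high) upright and flush; 0.75 = tipped toward the robot, as it starts. Pivot: a level line along y, 9 mm behind the housing's front, 26 mm above the bench. Its weight holds it open above about 0.3 and drops it shut below; about 2 N at the lip pushes it over
- bin_lip (a point): front edge of the bin's pull lip, a 14 mm deep ledge along the top of its front panel, at mid-width. Shut, it lies 12 mm in front of the housing's front, 114 mm above the bench; open, about 67 mm in front of it and 76 mm above the bench
- tray: loose frosted plastic drawer of small hardware (fixed in it), 0.4 to 0.8 kg, 118 mm wide (y). Origin on its underside; x points from its front (wall with a pull, robot's side) to its far wall. Outer front face at x = -72 mm (52 high; a thin rim and pull stand 9 out of it, clear of the bumpers), outer far face at x = +80 mm; side and far walls 48 high, 2 thick. Slides on the bench with 2 to 7 N
- tray_front (a point): middle of the tray's front face, 20 mm above its underside
- tray_far_lip (a point): middle of the top edge of the tray's far wall, 48 mm above the bench; its outer face lies 1 mm farther back
- bench_stop: wooden bar 170 mm long (y), 20 thick, 26 high, fixed to the bench on the robot's side of the tray, sometimes turned a little. Two black rubber bumpers, 22 mm in diameter, 92 apart, stick out toward the tray. Origin: on the bench, mid-way between the flat bumper faces, in their plane; x points to the tray, y along the bar
- lidded_jar: bystander: clear jar with a lid, 65 mm across, 92 mm high, standing beside the tray; origin in the centre of its underside
- rule_case: bystander: tape measure, 36 x 84 x 62 mm, standing beside the tray; origin in the centre of its underside
Things that resemble listed ones, but are neither listed nor needed, are in the scene too. Of the things that look like the bench_stop, the larger one is meant.

How it is judged:
By the outcome, as a careful person would: the job done as asked, in the order asked, and still so for the second after the job is handed in, with the robot touching nothing.
It also fails if it takes over 48 s, if anything falls off the work surface, if the arm or the gripper's body presses on something with over 40 N, if the wrist force passes 120 N, or if a joint passes its speed limit or range.

### The arm

A 7-joint arm with a two-finger parallel gripper is mounted at the origin on a cart in front of the work surface, level with it; the furniture and walls round the work are solid. World frame = base frame: x ahead of the robot, y to its left, z up, the work surface at z = 0. Lengths are in m, angles in rad, forces in N, time in s.
With the tool pointing down it reaches from about 0.35 to 0.775 m from the base axis. Payload 3.1 kg.
Tool frame: the origin (TCP) lies at the very end of the fingers, on their centre line; the grasp point (between the pads) lies 19 mm behind it (env.grip_point_offset is the distance from the TCP to the grasp point, in m); z points along the fingers, y is the direction in which the jaws open and shut (so a half turn about z gives the same grasp; the last joint's range is limited). The gripper opens to 85 mm and grips with 20 to 120 N. Pads are 22 mm wide; open, the fingers measure 114 mm over their backs; the gripper's body (76 mm by 85 mm) begins 54 mm behind the grasp point. The pads swing forward as they close: fully open they stand 13 mm farther back than shut.
Start: joints at [-1.224, 0.311, 0.014, 1.512, -0.004, 1.319, -0.027], TCP at [0.208, 0.509, 0.231] pointing down, gripper open.
Joint ranges: [-2.7, 2.7], [-0.3, 1.91], [-1.27, 1.3], [0.12, 2.57], [-1.44, 4.58], [0.2, 2.03], [-3.05, 3.05]. Speed limits (rad/s): [2.79, 2.79, 3.14, 3.14, 3.14, 3.14, 3.14].

### API

Orientations are given as a 3x3 rotation matrix whose columns are the frame's x, y, z axes.
In Python, from station import env gives the robot as it stands.
- The arm moves only by the tool jog_arm, never from a script. Its argument "commands" is a list of rows, each a list of 5 numbers: the shift along the world's x, y, z scaled (see below), then the turn about the world's z scaled (see below), then the opening, from 0 (shut) to 1 (fully open). In form: [[dx, dy, dz, twist, hand], ...]. A call has 1 to 20 rows; each row shifts and turns the commanded pose from where the row before left it; what a row does not reach is not made up. The controller multiplies each number of a shift by 0.03 m and each number of a turn by 6 degrees. A row lasts 1/12 s, in which the tool goes at most 41.7 mm and 7.16 degrees, less where a joint would pass 70% of its speed; a pose out of reach is approached as far as the arm can. A call with a number of a shift or a turn outside -1 to 1 is refused whole. A call with a gripper value outside its range is refused whole. The fingers move at their own pace and stop on an object; the grip force is fixed at half the most. Time passes only in rows, so rows that do not move let the fingers close. It gives the time, the measured TCP pose, the force and the opening at its end, in the units of the state.
- env.read_state(): the state, without advancing time (a new reading comes with each control period).
- env.grab_frame(name): name is "side" or "top" or "wrist"; returns the picture (420x560x3 uint8, red, green, blue); there is no depth.
- env.camera_params(name): a dict with "fovy" (degrees; the focal length in pixels is half the picture's height over the tangent of half this angle, whatever the lens; pixels are square), "cx", "cy" (the principal point, pixels), "R" (3x3) and "t" (3): a world point X has camera coordinates R X + t; the wrist camera has in their place "hand_eye" (4x4, takes a point from camera to tool coordinates, whose origin is the TCP and whose axes are the flange's). Camera axes: x right, y down, z forward; pixel columns grow to the right and rows downward; lengths in m; the calibration is good to about 2 mm. A picture is of the moment at which its call begins: read the wrist's pose just before it. camera_params takes no time and is no camera call.
- env.hand_in(): hands the job in, once; it reports no verdict.
Trained networks look in the newest picture that a camera, given by its name, has taken for a name from the list of things; names that differ only in an ending like _2 or _b are one class to them, and where a whole thing is asked for, a point or a joint stands for the part that bears it (a point fixed in the world has none). Each returns a list of dicts, best first, with "p" (0 to 1); they miss things now and then, are a little off and sometimes report something else, mostly with a low value. They report only what shows in the picture. A call takes as long as a camera call. They do not tell look-alikes from the thing itself.
- env.spot_in(camera, thing): "location" ([x, y, z] in m, in world coordinates, good to about 4 mm: the middle of the surface that is visible of it).
- env.landmark_of(camera, thing): "location" ([x, y, z] in m, in world coordinates, good to about 4 mm: a listed point, or the origin of a listed thing).
The state is a dict: "time_s": time; "joint_pos": joint angles; "joint_vel": joint speeds; "effort": joint torques, N m; "tool_pos": TCP position; "ee_rot": TCP orientation; "contact_force": force on the tool from outside, world axes, zero at the start; "wrist_torque": the same for the moment, N m; "grip_width": finger opening in m.
Only numpy, scipy, OpenCV 4.12 (cv2) and the standard library are available. Lean on these libraries where they do the work, as an engineer would, in place of code of your own. Each camera call takes 0.05 s, during which the arm holds its last target. There are 200 camera calls.

## Working session

There is one attempt and no reset: what is moved stays moved. The work goes in short steps, Python scripts to look and compute and a tool call to move; the robot and the scene stay as the last step left them, time stands still between calls to the robot, and variables do not carry over. Pictures are saved under pics/ and viewed, about 8 in all and at most 12, crops included, and the job is handed in when it is done.

Besides the shell and the picture viewer there is one more tool, called as name([rows], argument=value, ...), one row to a line, values as JSON. jog_arm: Moves the arm, as the interface text tells. Shifts and turns lie within -1 to 1; 1 stands for 0.03 m of shift or 6 degrees of turn. Its arguments: {"type":"object","properties":{"commands":{"type":"array","items":{"type":"array","items":{"type":"number"}}}},"required":["commands"]}

```bash
mkdir -p pics; cat > h.py <<'E'
from station import env
import numpy as np, cv2
def save(n,f): im=env.grab_frame(n); cv2.imwrite(f'pics/{f}.png',im[:,:,::-1]); return im
def proj(n,X):
    c=env.camera_params(n); f=210/np.tan(np.radians(c['fovy'])/2)
    p=np.array(c['R'])@np.array(X)+np.array(c['t']); return (f*p[0]/p[2]+c['cx'],f*p[1]/p[2]+c['cy'])
def lm(n,things):
    for t in things:
        for d in env.landmark_of(n,t)[:3]:
            print(n,t,np.round(d['location'],3),round(d['p'],2),np.round(proj(n,d['location'])) if n!='wrist' else '')
E
python3 - <<'E'
from h import *
a=save('top','a'); b=save('side','b')
T=['bin_unit','bin_lip','tray','tray_front','tray_far_lip','bench_stop','lidded_jar','rule_case']
lm('top',T); lm('side',T)
cv2.imwrite('pics/ab.png',cv2.resize(np.hstack([a,b]),(800,300))[:,:,::-1])
print(env.read_state())
E
```

```text
top bin_unit [ 0.695 -0.005 -0.001] 0.67 [299. 148.]
top bin_lip [0.631 0.002 0.078] 0.9 [297. 169.]
top tray [ 0.537 -0.004 -0.002] 0.64 [298. 212.]
top tray_front [ 0.463 -0.007  0.026] 0.64 [299. 242.]
top tray_far_lip [ 0.614 -0.007  0.049] 0.91 [300. 178.]
top tray_far_lip [ 0.538 -0.177  0.   ] 0.58 [368. 212.]
top bench_stop [0.412 0.003 0.003] 0.83 [294. 262.]
top bench_stop [0.463 0.163 0.002] 0.82 [229. 241.]
top lidded_jar [ 0.54  -0.178 -0.001] 0.58 [369. 211.]
top lidded_jar [0.413 0.005 0.001] 0.37 [294. 262.]
top rule_case [0.595 0.175 0.   ] 0.69 [225. 187.]
side bin_unit [ 0.704 -0.004  0.004] 0.79 [327. 239.]
side bin_lip [ 0.636 -0.     0.075] 0.61 [305. 218.]
side tray [ 0.537 -0.008  0.001] 0.81 [269. 262.]
side tray_front [ 0.461 -0.008  0.019] 0.77 [237. 266.]
side tray_far_lip [ 0.613 -0.009  0.051] 0.88 [298. 232.]
side tray_far_lip [0.634 0.001 0.079] 0.7 [304. 216.]
side bench_stop [0.464 0.17  0.002] 0.81 [201. 237.]
side bench_stop [ 0.409  0.004 -0.002] 0.61 [212. 280.]
side lidded_jar [ 0.541 -0.177  0.   ] 0.95 [323. 303.]
side lidded_jar [ 0.46  -0.00
[... 220 characters left out ...]
oint_vel': array([-8.44539419e-05, -7.08270755e-04,  1.73146103e-03, -2.23462207e-04,
        2.11003210e-04, -5.93536076e-04, -9.56040982e-04]), 'effort': array([ 1.88493832e-04, -3.79801905e+01,  1.46159129e-01, -2.30860806e+01,
        1.23229885e-02,  1.77826965e-03, -1.88073761e-05]), 'tool_pos': array([0.20848242, 0.50899871, 0.23135686]), 'ee_rot': array([[-9.25397211e-01,  3.78998674e-01,  7.84579951e-05],
       [ 3.78998682e-01,  9.25397201e-01,  1.40534522e-04],
       [-1.93424115e-05,  1.59785732e-04, -9.99999987e-01]]), 'contact_force': array([0.08626702, 0.2190244 , 0.13161376]), 'wrist_torque': array([-0.07099021,  0.01077867, -0.02107765]), 'grip_width': 0.08511672739461779}
```

View pics/a.png

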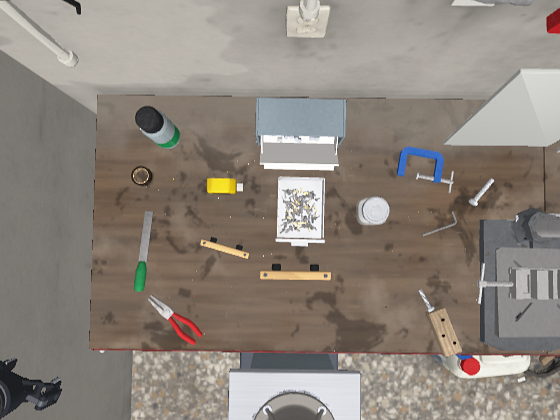

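View pics/b.png

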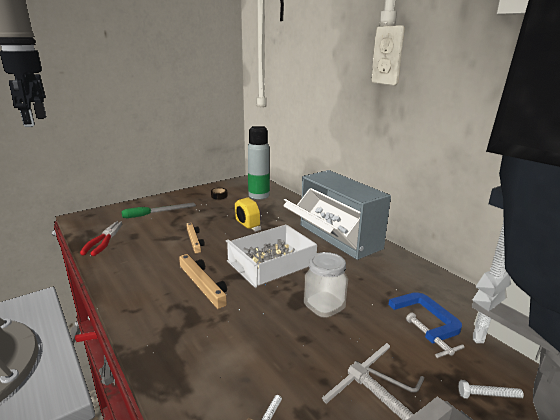

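Candidates for bench_stop in the top view: the long bar at (295,272), about 70 px, and the short bar at (225,248), about 48 px. The long one in front of the tray is the larger. I'll confirm that in a crop.

```bash
python3 - <<'E'
from h import *
im=cv2.imread('pics/a.png')[160:290,195:395]
cv2.imwrite('pics/c.png',cv2.resize(im,(800,520),interpolation=cv2.INTER_CUBIC))
E
```

```text
(no output)
```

View pics/c.png

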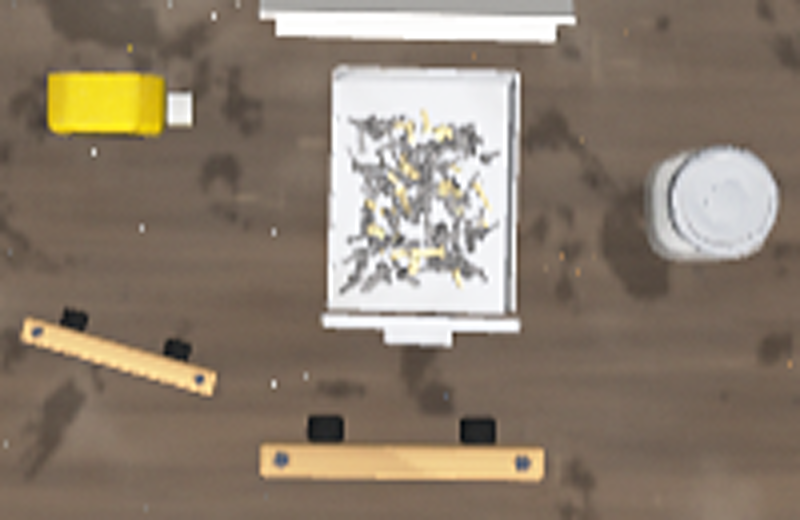

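The long bar (crop 260–545, y 462; bumper faces at about (326,415) and (478,418)) is the larger one and stands in front of the tray, so it is the stop.

```bash
cat >> h.py <<'E'
def unp(n,u,v,z):
    c=env.camera_params(n); f=210/np.tan(np.radians(c['fovy'])/2); R=np.array(c['R']);t=np.array(c['t'])
    o=-R.T@t; d=R.T@np.array([(u-c['cx'])/f,(v-c['cy'])/f,1]); return o+d*(z-o[2])/d[2]
E
python3 - <<'E'
from h import *
P={'bumpL':(326,415,.02),'bumpR':(478,418,.02),'barL':(260,446,.026),'barR':(545,448,.026),'farL':(333,66,.048),'farR':(521,70,.048),'frL':(323,326,.052),'frR':(520,330,.052),'lipL':(277,33,.076),'lipR':(556,41,.076),'jar':(723,200,.092)}
for k,(u,v,z) in P.items(): print(k,np.round(unp('top',195+u/4,160+v/4,z),3))
print(np.degrees(np.arctan2(.379,.925)))
E
```

```text
bumpL [0.41  0.046 0.02 ]
bumpR [ 0.409 -0.045  0.02 ]
barL [0.391 0.085 0.026]
barR [ 0.392 -0.085  0.026]
farL [0.617 0.045 0.048]
farR [ 0.616 -0.067  0.048]
frL [0.463 0.049 0.052]
frR [ 0.462 -0.067  0.052]
lipL [0.632 0.077 0.076]
lipR [ 0.63  -0.084  0.076]
jar [ 0.538 -0.178  0.092]
22.280371035662373
```

jog_arm([
  [0.5,-0.7,0,0.22,0],
  [0.72,-1,0,0.22,0],
  [0.72,-1,0,0.22,0],
  [0.72,-1,0,0.22,0],
  [0.72,-1,-0.1,0.22,0],
  [0.72,-1,-0.2,0.22,0],
  [0.72,-1,-0.2,0.22,0],
  [0.72,-1,-0.2,0.22,0],
  [0.72,-1,-0.2,0.22,0],
  [0.72,-1,-0.2,0.22,0],
  [0.72,-1,-0.2,0.22,0],
  [0.72,-1,-0.2,0.22,0],
  [0.72,-1,-0.3,0.22,0],
  [0.72,-1,-0.3,0.22,0],
  [0.72,-1,-0.3,0.22,0],
  [0.72,-1,-0.3,0.22,0],
  [0.5,-0.7,-0.3,0.2,0],
  [0.3,-0.6,-0.3,0,0],
])

```text
time_s: 2.4
tool_pos: [0.5733, -0.0042, 0.132]
ee_rot: [[-1.0, 0.001, 0.002], [0.001, 1.0, -0.002], [-0.002, -0.002, -1.0]]
contact_force: [0.4, 0.5, -0.5]
grip_width: 0.0003
```

jog_arm([
  [0.2,0,-1,0,0],
  [0.2,0,-1,0,0],
  [0.2,0,-0.3,0,0],
  [0.5,0,0,0,0],
  [0.5,0,0,0,0],
  [0.4,0,0.1,0,0],
  [0.4,0,0.15,0,0],
  [0.4,0,0.15,0,0],
  [0.4,0,0.15,0,0],
])

```text
time_s: 3.15
tool_pos: [0.6631, -0.0008, 0.0803]
ee_rot: [[-1.0, -0.001, -0.01], [-0.001, 1.0, 0.001], [0.01, 0.001, -1.0]]
contact_force: [2.3, 0.6, 0.6]
grip_width: 0.0001
```

jog_arm([
  [0.25,0,0.05,0,0],
  [0.15,0,0,0,0],
  [0,0,0,0,0],
  [0,0,0,0,0],
  [0,0,0,0,0],
])

```text
time_s: 3.57
tool_pos: [0.6764, -0.0005, 0.0819]
ee_rot: [[-1.0, -0.001, -0.007], [-0.001, 1.0, 0.001], [0.007, 0.001, -1.0]]
contact_force: [-8.1, -0.2, 5.1]
grip_width: -0.0001
```

```bash
python3 - <<'E'
from h import *
b=save('side','d'); lm('side',['bin_lip','tray_far_lip','bin_unit','tray'])
cv2.imwrite('pics/d2.png',cv2.resize(b[150:300,200:400],(800,600))[:,:,::-1])
print(env.read_state()['contact_force'])
E
```

```text
side bin_lip [ 0.688 -0.004  0.116] 0.62 [325. 196.]
side tray_far_lip [ 0.614 -0.01   0.048] 0.56 [299. 233.]
side bin_unit [ 0.703 -0.005 -0.   ] 0.63 [327. 240.]
side tray [ 0.535 -0.007  0.001] 0.6 [268. 262.]
[-7.54283815  0.09298032  5.97243547]
```

View pics/d2.png

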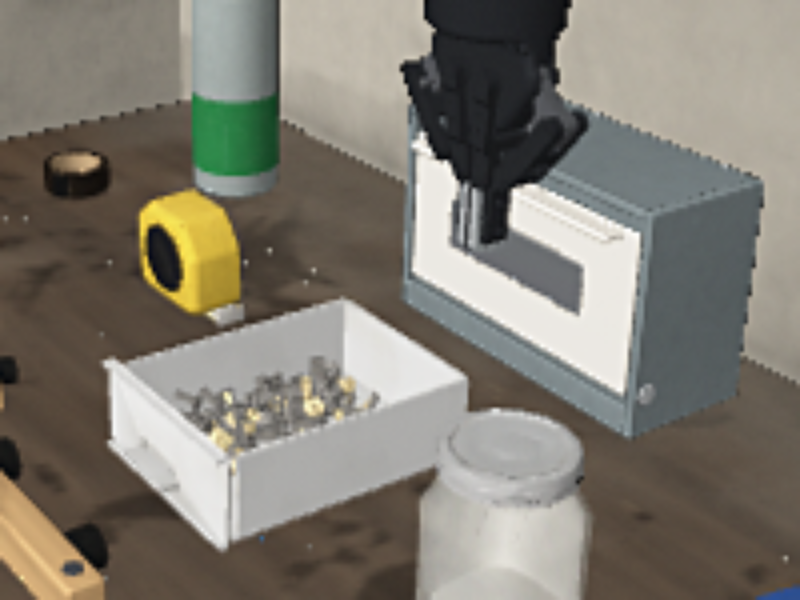

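jog_arm([
  [-0.5,0,0,0,0],
  [-0.5,-0.1,0,0,0.5],
  [-0.4,-0.1,0,0,0.5],
  [0,0,0,0,0.5],
  [0,0,0,0,0.5],
])

```text
time_s: 4.23
tool_pos: [0.6378, -0.0067, 0.0821]
ee_rot: [[-1.0, -0.001, 0.001], [-0.001, 1.0, 0.0], [-0.001, 0.0, -1.0]]
contact_force: [0.5, -1.0, -0.1]
grip_width: 0.0427
```

jog_arm([
  [-0.1,-0.1,-0.5,0,0.5],
  [0,0,-0.6,0,0.5],
  [0,0,-0.5,0,0.5],
  [0,0,-0.25,0,0.5],
  [0,0,0,0,0.5],
])

```text
time_s: 4.65
tool_pos: [0.6336, -0.0093, 0.0237]
ee_rot: [[-1.0, -0.002, -0.003], [-0.002, 1.0, 0.0], [0.003, 0.0, -1.0]]
contact_force: [-0.1, -0.0, -0.3]
grip_width: 0.0427
```

```bash
python3 - <<'E'
from h import *
b=save('side','e'); lm('side',['bin_lip','tray_far_lip','tray'])
cv2.imwrite('pics/e2.png',cv2.resize(b[150:300,200:400],(800,600))[:,:,::-1])
s=env.read_state();print(s['contact_force'],s['tool_pos'])
E
```

```text
side bin_lip [ 0.692 -0.004  0.115] 0.93 [326. 196.]
side tray_far_lip [ 0.616 -0.011  0.048] 0.69 [300. 233.]
side tray_far_lip [ 0.599  0.173 -0.004] 0.43 [249. 225.]
side tray [ 0.534 -0.013 -0.001] 0.85 [269. 264.]
side tray [ 0.463 -0.007  0.018] 0.54 [238. 265.]
[ 0.49849372 -0.50927702  0.35773259] [ 0.63588259 -0.00998824  0.02704032]
```

View pics/e2.png

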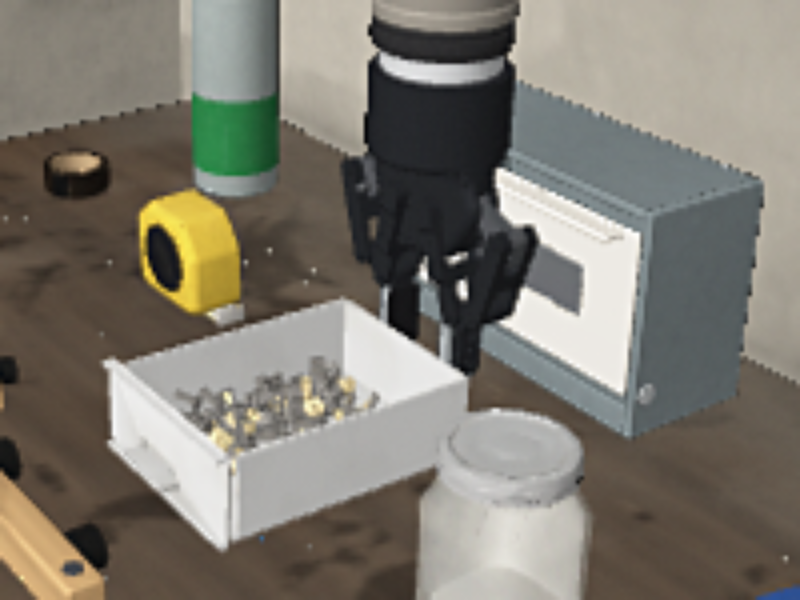

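jog_arm([
  [-0.1,0,-0.2,0,0.5],
  [-0.15,0,0,0,0.5],
  [-0.15,0.02,0,0,0.5],
  [-0.15,0.035,0,0,0.5],
  [-0.2,0.045,0,0,0.5],
  [-0.2,0.045,0,0,0.5],
  [-0.2,0.045,0,0,0.5],
  [-0.2,0.045,0,0,0.5],
  [-0.15,0.035,0,0,0.5],
  [0,0,0,0,0.5],
])

```text
time_s: 5.68
tool_pos: [0.5879, -0.0014, 0.0199]
ee_rot: [[-1.0, -0.001, -0.002], [-0.001, 1.0, 0.001], [0.002, 0.001, -1.0]]
contact_force: [-0.3, -0.1, 0.2]
grip_width: 0.0427
```

```bash
python3 - <<'E'
from h import *
b=save('side','f');lm('side',['bin_lip','tray_far_lip','tray','tray_front'])
a=save('top','f2'); lm('top',['tray','tray_front','bench_stop'])
cv2.imwrite('pics/f3.png',cv2.resize(a[160:290,195:395],(800,520),interpolation=cv2.INTER_CUBIC)[:,:,::-1])
s=env.read_state();print(s['contact_force'],s['tool_pos'])
E
```

```text
side bin_lip [ 0.687 -0.001  0.113] 0.87 [324. 197.]
side tray_far_lip [ 0.537 -0.179 -0.   ] 0.7 [323. 305.]
side tray [ 0.498 -0.003  0.002] 0.97 [252. 266.]
side tray_front [ 0.423 -0.003  0.019] 0.71 [219. 271.]
top bench_stop [0.462 0.167 0.   ] 0.82 [228. 241.]
[-0.4651438   0.30989584  0.15496887] [ 0.58938064 -0.0019751   0.01966421]
```

View pics/f3.png

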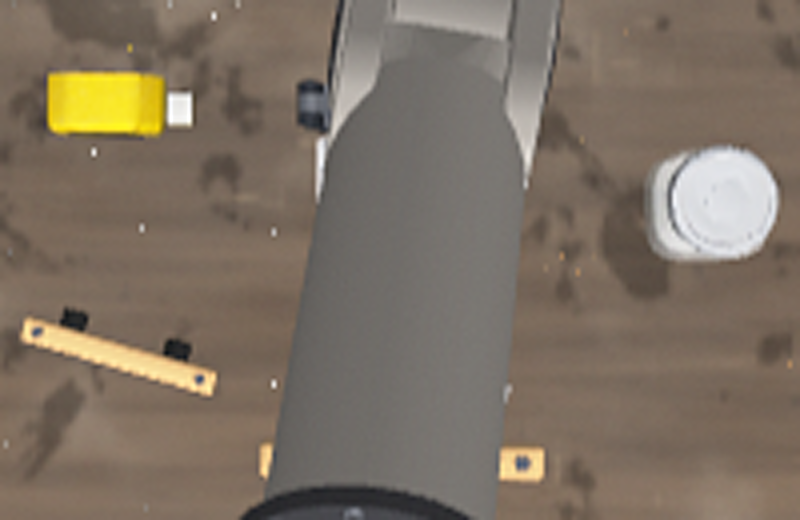

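jog_arm([
  [-0.12,0.04,0,0,0.5],
  [-0.12,0.04,0,0,0.5],
  [-0.1,0.03,0,0,0.5],
  [-0.05,0.01,0,0,0.5],
  [-0.04,0,0,0,0.5],
  [-0.03,0,0,0,0.5],
])

```text
time_s: 6.63
tool_pos: [0.5759, 0.0017, 0.02]
ee_rot: [[-1.0, -0.001, 0.001], [-0.001, 1.0, 0.0], [-0.001, 0.0, -1.0]]
contact_force: [3.0, 0.2, -0.2]
grip_width: 0.0426
```

jog_arm([
  [-0.04,0,0,0,0.5],
  [-0.04,0,0,0,0.5],
])

```text
time_s: 6.8
tool_pos: [0.5748, 0.001, 0.0204]
ee_rot: [[-1.0, -0.001, 0.004], [-0.001, 1.0, -0.001], [-0.004, -0.001, -1.0]]
contact_force: [5.4, -1.5, -1.1]
grip_width: 0.0425
```

jog_arm([
  [-0.04,0,0,0,0.5],
  [-0.04,0,0,0,0.5],
])

```text
time_s: 6.97
tool_pos: [0.5746, 0.0005, 0.0212]
ee_rot: [[-1.0, 0.0, 0.008], [0.0, 1.0, -0.001], [-0.008, -0.001, -1.0]]
contact_force: [9.2, -1.7, -0.5]
grip_width: 0.0425
```

jog_arm([
  [-0.04,0,0,0,0.5],
  [0,0,0,0,0.5],
  [0,0,0,0,0.5],
])

```text
time_s: 7.22
tool_pos: [0.5745, 0.0004, 0.0217]
ee_rot: [[-1.0, 0.001, 0.01], [0.001, 1.0, -0.001], [-0.01, -0.001, -1.0]]
contact_force: [8.5, -3.3, -1.1]
grip_width: 0.043
```

```bash
python3 - <<'E'
from h import *
b=save('side','g');lm('side',['bin_lip','tray','tray_front','bench_stop'])
cv2.imwrite('pics/g2.png',cv2.resize(b[190:325,160:340],(800,600),interpolation=cv2.INTER_CUBIC)[:,:,::-1])
E
```

```text
side bin_lip [ 0.687 -0.004  0.115] 0.85 [325. 196.]
side tray [ 0.484 -0.     0.003] 0.76 [246. 267.]
side tray_front [0.409 0.    0.019] 0.74 [212. 272.]
side bench_stop [0.465 0.168 0.001] 0.71 [201. 238.]
side bench_stop [ 0.41   0.005 -0.002] 0.56 [212. 279.]
```

View pics/g2.png

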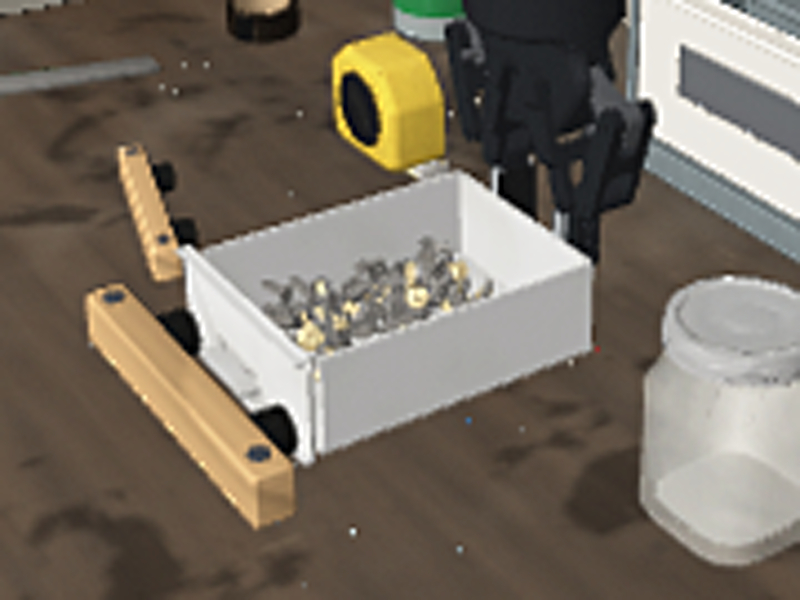

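Both bumpers touch the tray front (crop (180,330) and (272,428)), and the pull force held at about 9 N with no motion. I'll release and retreat.

jog_arm([
  [0.15,0,0,0,0.5],
  [0.3,0,0,0,0.5],
  [0.3,0,0,0,0.5],
  [0,0,0.6,0,0.5],
  [0,0,1,0,0.5],
  [0,0,1,0,0.5],
  [0,0,1,0,0.5],
  [0,0,1,0,0.5],
  [0,0,1,0,0.5],
  [0,0,1,0,0.5],
  [-0.7,0.7,0.3,0,0.5],
  [-0.7,1,0,0,0.5],
  [-0.7,1,0,0,0.5],
  [-0.7,1,0,0,0.5],
  [-0.7,1,0,0,0.5],
  [-0.7,1,0,0,0.5],
  [-0.5,1,0,0,0.5],
  [-0.3,1,0,0,0.5],
  [0,0.8,0,0,0.5],
  [0,0,0,0,0.5],
])

```text
time_s: 9.13
tool_pos: [0.4378, 0.2633, 0.2259]
ee_rot: [[-1.0, -0.012, -0.005], [-0.012, 1.0, 0.002], [0.005, 0.003, -1.0]]
contact_force: [-1.0, 0.8, 0.2]
grip_width: 0.0425
```

```bash
python3 - <<'E'
from h import *
a=save('top','i'); lm('top',['bin_lip','tray','tray_front','tray_far_lip','bench_stop','lidded_jar','rule_case'])
save('side','i2'); lm('side',['bin_lip','tray','tray_front','bench_stop','lidded_jar','rule_case'])
cv2.imwrite('pics/i3.png',cv2.resize(a[120:290,195:395],(700,595),interpolation=cv2.INTER_CUBIC)[:,:,::-1])
E
```

```text
top bin_lip [ 0.689 -0.002  0.113] 0.63 [299. 141.]
top tray [0.483 0.004 0.002] 0.6 [294. 233.]
top tray_front [ 0.413 -0.001  0.023] 0.81 [296. 263.]
top tray_far_lip [0.561 0.003 0.049] 0.57 [296. 200.]
top bench_stop [0.414 0.002 0.003] 0.69 [295. 262.]
top bench_stop [0.464 0.165 0.001] 0.6 [228. 240.]
top lidded_jar [ 0.539 -0.177 -0.002] 0.59 [368. 212.]
top rule_case [0.6   0.176 0.002] 0.89 [225. 185.]
top rule_case [ 0.484  0.008 -0.002] 0.48 [292. 233.]
side bin_lip [ 0.688 -0.     0.119] 0.64 [324. 194.]
side tray [ 0.484 -0.001 -0.001] 0.79 [246. 269.]
side tray [0.408 0.002 0.021] 0.22 [211. 271.]
side tray_front [0.409 0.002 0.019] 0.96 [212. 272.]
side bench_stop [ 0.413  0.004 -0.003] 0.9 [213. 280.]
side bench_stop [0.464 0.17  0.003] 0.6 [201. 237.]
side lidded_jar [ 0.541 -0.179  0.001] 0.59 [324. 303.]
side rule_case [ 0.6    0.172 -0.004] 0.93 [249. 225.]
```

View pics/i3.png

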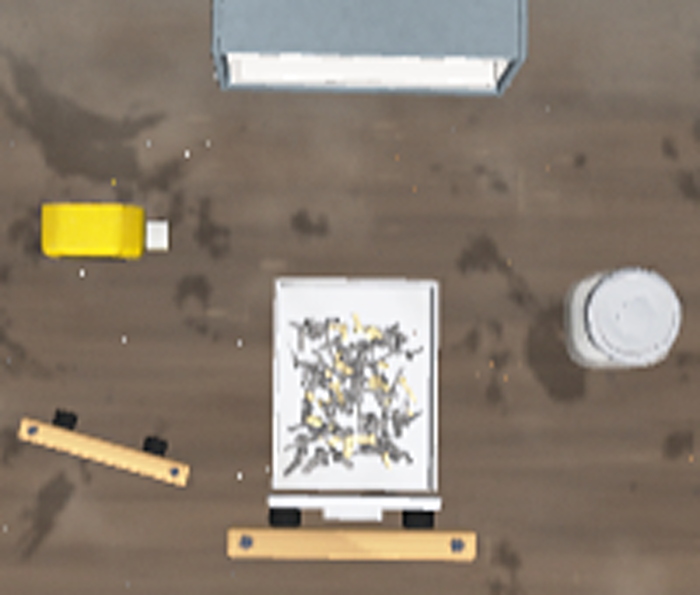

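The tray front is flush on both bumpers ((285,510) and (418,510)) and centred within about 3 mm. The bin is shut, and the jar and tape measure have not moved.

```bash
python3 -c "
from station import env
print(env.hand_in())"
```

```text
the job is handed in; nothing more can be done
None
```

I pushed the bin shut, then hooked the tray's far wall with the fingertips and dragged it along the bench onto both bumpers. The job is handed in at about 9.3 s of the 48 s allowed; `hand_in` gives no verdict.

Last checks, taken after letting go with the arm clear of everything:

- **Bin:** shut, with its lip found at x = 0.688–0.689 m and 113–119 mm above the bench; 114 mm is expected when shut.
- **Tray against the stop:** the front is at x = 0.409–0.413 m and the stop's bumper plane at 0.413–0.414 m. They agree within the 4 mm accuracy of the networks, and the picture shows both bumpers touching.
- **Centring:** the tray is about 3 mm off the middle of the stop.
- **Force at the stop:** it rose gently to about 9 N, with no ramming.
- **Jar and tape measure:** where they started, as far as the cameras can tell.

None of the final checks failed or disagreed beyond that accuracy.

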